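Load the amber filter and slide it to the detent

ROBOT

A 6-joint arm with a two-finger parallel gripper is mounted at the origin on a cart in front of the work surface, level with it; the furniture and walls round the work are solid. World frame = base frame: x ahead of the robot, y to its left, z up, the work surface at z = 0. Lengths are in m, angles in rad, forces in N, time in s.
With the tool pointing down it reaches from about 0.35 to 0.775 m from the base axis. Payload 5.5 kg.
Tool frame: the origin (TCP) lies between the finger pads; the fingertips stand 11 mm ahead of it and the grasp point (between the pads) lies 8 mm behind it; z points along the fingers, y is the line along which they close (so a half turn about z gives the same grasp; the last joint's range is limited). The gripper opens to 85 mm and grips with 20 to 120 N. Pads are 22 mm wide; open, the fingers measure 114 mm over their backs; the gripper's body (76 mm by 85 mm) begins 54 mm behind the grasp point. The pads swing forward as they close: fully open they stand 13 mm farther back than shut.
Start: joints at [-1.372, 0.313, 0.046, 1.304, 0, 1.431], TCP at [0.191, -0.542, 0.242] pointing down, gripper open.
Joint ranges: [-2.76, 2.76], [-0.86, 1.69], [-1.03, 1.26], [-2.2, 2.34], [-1.47, 1.5], [-3.14, 3.14]. Speed limits (rad/s): [2.57, 2.57, 3.14, 3.14, 3.14, 3.14].

INTERFACE

Orientations are given as a 3x3 rotation matrix whose columns are the frame's x, y, z axes.
In Python, from plant import env, claw, solver, viewer, workorder, finder, status gives the robot as it stands. Calls block until the motion is done:
- env.move_ptp(position, orientation): joint-space move of the TCP to a pose.
- env.move_l(position, rot=None, v=0.15, f_stop=None): straight line of the TCP; rot=None keeps the orientation; v is the mean speed in m/s. With f_stop (N) it stops when the force on the tool has changed by that much, and returns True; else False.
- env.move_joints(angles): joint-space move.
- claw.set_gripper(opening, force=None): finger opening in m; force is the grip in N (None keeps the last); returns when the fingers have stopped.
- env.wait(seconds).
- solver.ik(position, orientation): joint angles nearest the present ones, or None.
- viewer.grab_frame(name): name is "scene" or "top"; returns the picture (384x512x3 uint8, red, green, blue); there is no depth.
- viewer.camera_params(name): a dict with "fovy" (degrees; the focal length in pixels is half the picture's height over the tangent of half this angle, whatever the lens; pixels are square), "cx", "cy" (the principal point, pixels), "k1" (the pictures are not rectified: a ray, as slopes to the right and down, at radius r is drawn at 1 + k1 r^2 times it, then the intrinsics apply), "rvec" (rotation vector, rad) and "tvec" (3), from world to camera coordinates, as OpenCV has them. Camera axes: x right, y down, z forward; pixel columns grow to the right and rows downward; lengths in m; the calibration is good to about 2 mm. A picture is of the moment at which its call begins. camera_params takes no time and is no camera call.
A pose or a line that the arm cannot do raises env.PlanningError and nothing moves.
- workorder.hand_in(): hands the job in; it is judged then, once.
Trained networks look in the newest picture that a camera, given by its name, has taken for a name from the list of things; names that differ only in an ending like _2 or _b are one class to them, and where a whole thing is asked for, a point or a joint stands for the part that bears it (a point fixed in the world has none). Each returns a list of dicts, best first, with "score" (0 to 1); they miss things now and then, are a little off and sometimes report something else, mostly with a low value. They report only what shows in the picture. A call takes as long as a camera call.
- finder.masks_of(camera, target): "region" (384x512 bool, what is visible of it) and "extent" ([left, top, width, height] in pixels, round what is visible of it).
Readings, each from a call of its own:
- status.read_t(): time.
- status.read_joint_positions(): joint angles.
- status.read_joint_vel(): joint speeds.
- status.read_effort(): joint torques, N m.
- status.read_ee_pos(): TCP position.
- status.read_tool_rot(): TCP orientation.
- status.read_contact_force(): force on the tool from outside, world axes, zero at the start.
- status.read_moment(): the same for the moment, N m.
- status.read_gripper_width(): finger opening in m.
- status.read_grasp_force(): force on a finger pad.
Only numpy, scipy, OpenCV 4.12 (cv2) and the standard library are available. Lean on these libraries where they do the work, as an engineer would, in place of code of your own. Each camera call takes 0.05 s, during which the arm holds its last target. There are 200 camera calls.

TASK

Take the amber filter (orange grip tab) out of its stand and seat it edgewise, fully down, in the slot of the carriage while the carriage is still at its loading end, away from the lamp and detector. Then slide the carriage along its rail until its ball clicks into the detent notch between the lamp and the detector, and finish there still holding the filter's tab between the fingers, at rest. Leave the blue filter in its stand and do not disturb the vial and the petri dish.

Things in the scene. Friction and masses are not known exactly. Their poses are not given: they have to be found in the camera images.
- amber_filter: optical filter to be loaded, loose, 60 g: black frame 6 (x) x 40 (y) x 52 (z) mm with an amber pane, on top of it an orange grip tab 12 (x) x 24 (y) mm, from 52 to 88 mm height. Origin at the centre of its underside, z up, x normal to the pane. Starts upright in one of the stand's two slots. It is the same turned half round
- amber_filter_grip (a point): point in the middle of the amber filter's orange tab at the height to grip, 74 mm above the filter's underside; fingers close along the filter's x axis on 12 mm
- blue_filter: the other filter, same sizes, blue pane and blue tab, in the other slot of the stand; stays there
- filter_stand: white fixed stand, 126 (x) x 66 (y) x 26 (z) mm; origin under its centre. Two upright slots at x = -39 and +39 mm, each 9 mm (x) x 43 mm (y), floor 8 mm above the origin, walls 18 mm high: lift a filter by 18 mm to clear them. Either filter may be in either slot. A window sill overhangs beyond it to the far right (x over 0.64 m, y under 0.05 m, about 0.25 m high): keep the wrist clear
- slide_base: fixed filter slide, origin under its centre. Grey base plate 60 (x) x 220 (y) x 8 mm, steel rail along its y axis, aluminium end stops 28 mm high. Lamp and detector heads either side of the rail at y = +33 mm: black barrels along x, from 27 to 75 mm off the rail's centre line, top at 73 mm, the highest fixed part; red index lines on the base below them
- slot_floor (a point): centre of the floor of the slot in the aluminium carriage (moves with it), 25 mm above the trolley top; axes as slide_base, y along the rail towards the notch. Slot 9 (x) x 43 (y) mm: side walls (x) 22 mm high, end pillars (y) 40 mm high, topped by lips 10 mm high that flare out 6 mm as lead-in. A seated filter stands on this floor, its grip point 74 mm above it
- notch_mark (a point): fixed point at which slot_floor lies when the carriage sits in the detent notch, midway between lamp and detector
- carriage (a joint): carriage position along the rail (+y of slide_base) in m: 0 loading end, 0.100 detent notch, 0.135 far end stop. Starts at 0 to 0.045. Drags with 1 N. From 9 mm before the notch a rib resists the sprung ball with 8 to 10 N (the hand leads by up to 5 mm as the filter rocks in the slot); 4 mm before the notch the ball drops in and centres the carriage; beyond, a like rib resists
- green_vial: loose vial with green cap, 24 mm across, 52 mm high, origin at its underside; bystander
- petri_dish: loose open clear petri dish 55 mm across, 12 mm high, origin at its underside; bystander

How it is judged:
On the way, in this order (a step that is already met when the one before it is completed fails the run):
1. the amber filter is lifted out of the stand in the fingers (z of amber_filter in the frame of filter_stand above 0.03 m and contact force between the fingers and amber_filter above 1 N), for 0.1 s.
2. the amber filter stands fully down in the carriage slot, the carriage still at the loading end (short of 0.07 m) (z of amber_filter in the frame of slot_floor between -0.004 and 0.004 m and horizontal distance between amber_filter and slot_floor below 0.006 m and angle between the x axis of amber_filter and the x axis of slot_floor, either way round below 0.2 rad and angle between amber_filter's own z axis and vertical below 0.12 rad and value of joint carriage below 0.07 m), for 0.1 s.
At the end, for the whole second after the job is handed in: Amber filter down in the carriage slot (within 4 mm of its floor, 6 mm of its centre, upright), carriage at rest within 2.5 mm of the notch (0.100 m), fingers still holding the tab (over 2 N), blue filter within 12 mm of its start in the stand, vial and dish within 30 mm, vial upright (z of amber_filter in the frame of slot_floor between -0.004 and 0.004 m and horizontal distance between amber_filter and slot_floor below 0.006 m and angle between the x axis of amber_filter and the x axis of slot_floor, either way round below 0.2 rad and angle between amber_filter's own z axis and vertical below 0.12 rad and value of joint carriage between 0.0975 and 0.1025 m and velocity of joint carriage between -0.005 and 0.005 m/s and contact force between the fingers and amber_filter above 2 N and distance between the grasp point and amber_filter_grip below 0.03 m and z of blue_filter in the frame of filter_stand below 0.014 m and angle between each of blue_filter, green_vial's own z axis and vertical below 0.2 rad and distance of blue_filter from where it was at the start of the episode below 0.012 m and distance of each of green_vial, petri_dish from where it was at the start of the episode below 0.03 m); the arm keeps its last pose, push and grip.
It fails at once if the blue filter is pulled up or pushed out of its slot (distance of blue_filter from where it was at the start of the episode above 0.015 m).
It fails at once if the vial is knocked over or shifted (distance of green_vial from where it was at the start of the episode above 0.03 m or angle between green_vial's own z axis and vertical above 0.5 rad).
It fails at once if the petri dish is shifted (distance of petri_dish from where it was at the start of the episode above 0.03 m).
It also fails if it takes over 45 s, if anything falls off the work surface, if the arm or the gripper's body presses on something with over 40 N, if the wrist force passes 120 N, or if a joint passes its speed limit or range.

## Working session

There is one attempt and no reset: what is moved stays moved. The work goes in short steps, each a Python script; the robot and the scene stay as the last script left them, time stands still between calls to the robot, and variables do not carry over. Pictures are saved under pics/ and viewed, at most 10 in all, crops included, and the job is handed in when it is done.

```bash
ls; mkdir -p pics; cat > h.py <<'E'
import numpy as np, cv2
from plant import env, claw, solver, viewer, workorder, finder, status
def cam(n):
    p=viewer.camera_params(n); f=192/np.tan(np.radians(p["fovy"])/2)
    R=cv2.Rodrigues(np.array(p["rvec"],float))[0]; t=np.array(p["tvec"],float)
    return f,p["cx"],p["cy"],p["k1"],R,t
def proj(n,P):
    f,cx,cy,k,R,t=cam(n); c=np.atleast_2d(P)@R.T+t; s=c[:,:2]/c[:,2:]
    return s*(1+k*(s**2).sum(1,keepdims=True))*f+[cx,cy]
def onplane(n,uv,z):
    f,cx,cy,k,R,t=cam(n); d=(np.atleast_2d(uv).astype(float)-[cx,cy])/f; s=d.copy()
    for _ in range(20): s=d/(1+k*(s**2).sum(1,keepdims=True))
    r=np.c_[s,np.ones(len(s))]@R; o=-R.T@t
    return o+r*((z-o[2])/r[:,2:])
def snap(n,fn=None):
    im=viewer.grab_frame(n)
    if fn: cv2.imwrite('pics/'+fn,im[:,:,::-1])
    return im
E
python3 - <<'E'
from h import *
for n in("scene","top"):
    im=snap(n); cv2.imwrite(f'pics/{n}0.png',cv2.resize(im[:,:,::-1],(800,600),interpolation=cv2.INTER_CUBIC))
    f,cx,cy,k,R,t=cam(n); print(n,f,cx,cy,k,-R.T@t,R[2])
    for o in("amber_filter","blue_filter","filter_stand","slide_base","carriage","green_vial","petri_dish"):
        for m in finder.masks_of(n,o)[:2]:
            np.save(f'pics/{n}_{o}.npy',m["region"]) if m["score"]>.5 else 0
            print(o,round(m["score"],2),m["extent"],m["region"].sum())
E
```

```text
pics
scene 471.1654081368988 258.6314290015704 186.41264491232812 -0.15501271869436545 [-0.01564301  0.66105835  0.61017525] [ 0.58658645 -0.57352213 -0.57182926]
amber_filter 0.81 [331.8, 167.7, 21.0, 33.0] 371
blue_filter 0.95 [310.9, 152.1, 15.3, 27.9] 347
filter_stand 0.82 [297.6, 178.1, 61.0, 32.4] 974
slide_base 0.68 [194.0, 198.1, 94.2, 44.3] 1680
carriage 0.74 [229.1, 200.1, 35.8, 31.2] 657
green_vial 0.47 [232.7, 160.8, 9.3, 25.4] 255
top 446.9830634294563 249.99864805530876 190.73418244235256 -0.17803017938055576 [0.40744257 0.12899586 0.91025361] [ 0.16778312 -0.03727696 -0.9851189 ]
amber_filter 0.46 [301.3, 241.2, 28.6, 10.7] 143
blue_filter 0.66 [305.1, 200.9, 26.3, 11.1] 208
filter_stand 0.78 [295.0, 198.6, 40.9, 61.5] 1622
filter_stand 0.65 [136.3, 171.9, 111.9, 81.2] 4339
slide_base 0.6 [134.7, 171.6, 111.1, 84.2] 4381
slide_base 0.45 [293.9, 198.5, 37.9, 62.8] 1783
carriage 0.8 [181.5, 209.4, 37.5, 24.0] 724
green_vial 0.5 [252.6, 142.5, 10.5, 10.0] 128
petri_dish 0.77 [223.1, 266.3, 27.7, 22.8] 566
```

View pics/scene0.png

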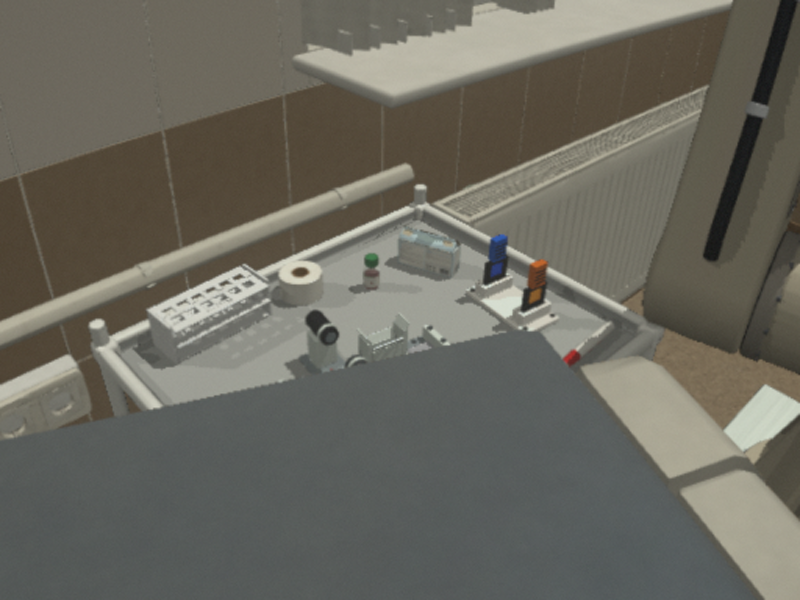

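View pics/top0.png

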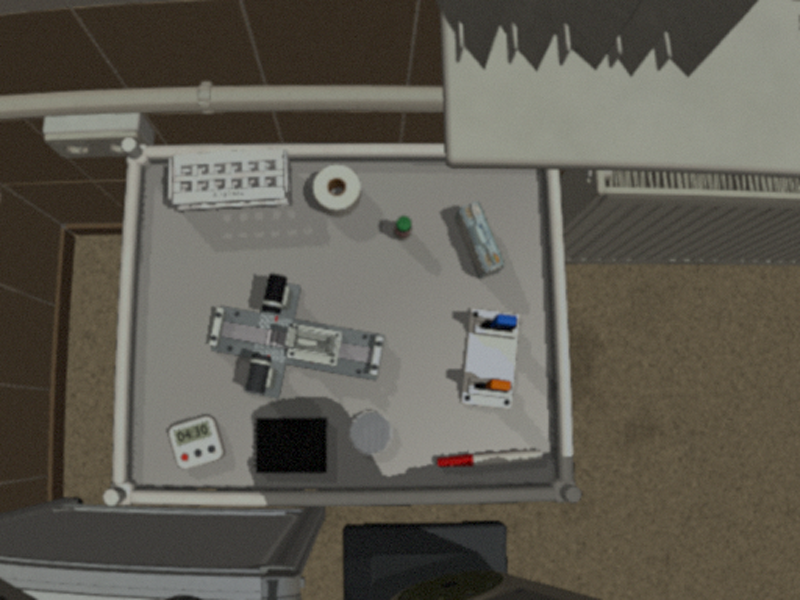

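The scene view shows both tabs in the stand, blue at (498,245) and amber at (537,272); the slide is partly hidden by the arm. The top view shows the slide at (295,340) with its carriage at (313,343), and the stand at (490,358) with amber at the near end (498,384). The dish is at (370,432) and the vial at (403,226). I'll zoom in for precise features.

```bash
python3 - <<'E'
import cv2
im=cv2.imread('pics/top0.png'); im=cv2.resize(im,(512,384),interpolation=cv2.INTER_AREA)
from h import *
im=snap("top")[:,:,::-1]; cv2.imwrite('pics/raw_top.png',im)
a=cv2.resize(im[168:260,128:252],None,fx=6,fy=6,interpolation=cv2.INTER_CUBIC)  # 744x552
cv2.imwrite('pics/c1.png',a)
b=cv2.resize(im[192:266,288:340],None,fx=8,fy=8,interpolation=cv2.INTER_CUBIC)
cv2.imwrite('pics/c2.png',b)
E
```

```text
(no output)
```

View pics/c1.png

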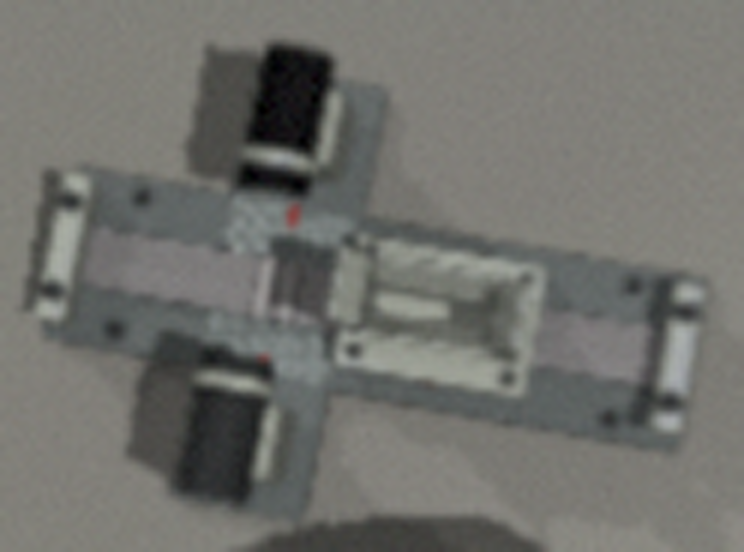

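View pics/c2.png

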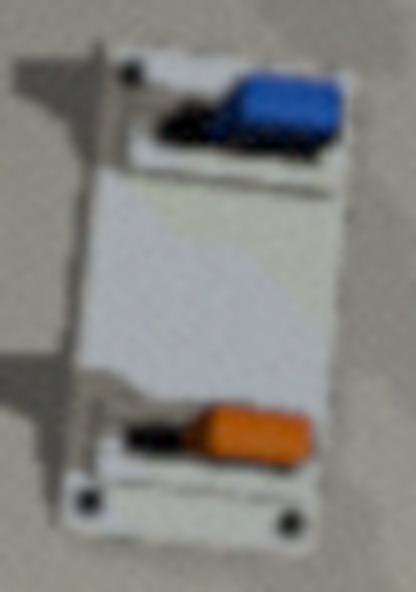

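The zoomed pictures give the slide's end-stop tops at (63,247) and (680,358) in the 6x crop, and red index lines at (293,215) and (265,359). The stand's plate corners are (105,45), (355,75), (315,550) and (60,520) in the 8x crop, with the amber tab at (255,436). Next I'll fit these.

```bash
cat >> h.py <<'E'
from scipy.optimize import minimize
def Rz(a): c,s=np.cos(a),np.sin(a); return np.array([[c,-s,0],[s,c,0],[0,0,1.]])
def box(x0,x1,y0,y1,z0,z1): return np.array([[x,y,z] for x in(x0,x1) for y in(y0,y1) for z in(z0,z1)])
def hullmask(n,P,S=4):
    uv=proj(n,P); m=np.zeros((384*S,512*S),np.uint8)
    h=cv2.convexHull(((uv+.5)*S-.5).astype(np.float32)).round().astype(np.int32)
    cv2.fillConvexPoly(m,h,1); return cv2.resize(m.astype(np.float32),(512,384),interpolation=cv2.INTER_AREA)
def fit(masks,pts,x0,yaw=None,step=.01):
    def c(p):
        a=p[2]*10 if yaw is None else yaw
        P=pts@Rz(a).T+[p[0],p[1],0]
        return sum(np.abs(hullmask(n,P)-m).sum()/m.sum() for n,m in masks.items())
    q=list(x0[:2])+([x0[2]/10] if yaw is None else [])
    s=np.vstack([q]+[np.array(q)+step*e for e in np.eye(len(q))])
    r=minimize(c,q,method='Nelder-Mead',options=dict(initial_simplex=s,xatol=1e-5,fatol=1e-4))
    o=r.x.copy()
    if yaw is None:o[2]*=10
    return o,r.fun
def colour(im,k):
    h=cv2.cvtColor(np.ascontiguousarray(im),cv2.COLOR_RGB2HSV).astype(int)
    lo,hi=dict(orange=(5,18),blue=(105,125))[k]
    return ((h[...,0]>=lo)&(h[...,0]<=hi)&(h[...,1]>150)&(h[...,2]>60)).astype(np.float32)
E
python3 - <<'E'
from h import *
c=onplane("top",np.array([[105,45],[355,75],[315,550],[60,520]])/8+[288,192]-.4,.008)
print(c.round(4), np.linalg.norm(c-np.roll(c,-1,0),axis=1))
d=np.r_[c[0]-c[3]+c[1]-c[2]]; yaw=np.arctan2(d[1],d[0]); print('stand',c.mean(0),yaw)
tab=box(-.006,.006,-.012,.012,.060,.096)
M={}
for n in("top","scene"):
    im=snap(n); m=colour(im,'orange'); e={"top":[298,238,34,16],"scene":[328,160,28,24]}[n]
    w=np.zeros_like(m); w[e[1]:e[1]+e[3],e[0]:e[0]+e[2]]=1; M[n]=m*w; print(n,M[n].sum())
g=onplane("top",np.array([[255,436]])/8+[288,192],.096)[0]; print(g)
print(fit(M,tab,g,yaw)); 
print(fit({"top":M["top"]},tab,g,yaw)); print(fit({"top":M["top"]},tab,[*g[:2],yaw]))
print(c.mean(0)+Rz(yaw)@[-.039,0,0])
# slide
s=onplane("top",np.array([[63,247],[680,358]])/6+[128,168]-.4,.028); d=s[0]-s[1]; ys=np.arctan2(-d[0],d[1])
print('slide',s.round(4),np.linalg.norm(d),s.mean(0),ys)
r=onplane("top",np.array([[293,215],[265,359]])/6+[128,168]-.4,.008); print('red',(Rz(ys).T@(r-s.mean(0)).T).T)
b=onplane("top",np.array([[712,275],[680,448]])/6+[128,168]-.4,.008); print('base',(Rz(ys).T@(b-s.mean(0)).T).T)
v=onplane("top",[[257.8,147.5]],.052); print(v, onplane("top",[[236.8,276.5]],.006))
E
```

```text
[[ 0.5472 -0.0094  0.008 ]
 [ 0.5391 -0.0746  0.008 ]
 [ 0.4174 -0.06    0.008 ]
 [ 0.426   0.0051  0.008 ]] [0.06561126 0.12254777 0.0656425  0.12206832]
stand [ 0.48243254 -0.03472949  0.008     ] -0.11917864853097405
top 78.0
scene 88.0
[ 0.44196209 -0.02907193  0.096     ]
(array([ 0.44429653, -0.03275609]), np.float64(2.050699234008789))
(array([ 0.44262233, -0.03279759]), np.float64(0.59375))
(array([ 0.44286679, -0.03000107, -0.04590833]), np.float64(0.5440705418586731))
[ 0.44370918 -0.03009252  0.008     ]
slide [[0.5219 0.3193 0.028 ]
 [0.4845 0.1142 0.028 ]] 0.208485978446152 [0.50322031 0.21678543 0.028     ] -0.18059208601097934
red [[ 0.02653886  0.03358687 -0.02      ]
 [-0.02321709  0.03339297 -0.02      ]]
base [[ 0.03141042 -0.11004975 -0.02      ]
 [-0.02805977 -0.10949874 -0.02      ]]
[[0.64069237 0.0801888  0.052     ]] [[0.38757575 0.12282998 0.006     ]]
```

```bash
cat >> h.py <<'E'
def tool(yaw):  # fingers close along object's x; pick the better half turn
    out=[]
    for s in(1,-1):
        y=s*Rz(yaw)[:,0]; z=np.array([0,0,-1.]); out.append(np.c_[np.cross(y,z),y,z])
    return out
STAND_YAW=-.119; SL_YAW=-.1806; SL=np.array([.5032,.2168,0])+Rz(SL_YAW)@[.0017,.0003,0]
E
python3 - <<'E'
from h import *
p=np.array([.4437,-.0307,.074])
for R in tool(STAND_YAW): print(solver.ik(p+[0,0,.12],R))
for i,R in enumerate(tool(SL_YAW)): print(solver.ik(SL+[0,0,.2],R))
q=np.array(status.read_joint_positions())
Rs=tool(STAND_YAW); R=min(Rs,key=lambda R:np.abs(np.array(solver.ik(p+[0,0,.12],R))[5]))
claw.set_gripper(.05,40)
env.move_ptp(p+[0,0,.12],R)
env.move_l(p+[0,0,.05],v=.12); print(env.move_l(p,v=.06,f_stop=8))
claw.set_gripper(0.0,60)
print(status.read_t(),status.read_gripper_width(),status.read_grasp_force(),status.read_ee_pos(),status.read_contact_force(),status.read_moment())
snap("top","t1.png");snap("scene","s1.png")
E
```

```text
[-0.24993709  0.08490173 -0.36021267  1.12568193  0.          1.43985924]
[-0.24993709  0.08490173 -0.36021267  1.12568193  0.         -1.70173341]
[ 0.2594422   0.27968651 -0.10429132  1.18681849  0.          2.01083853]
[ 0.2594422   0.27968651 -0.10429132  1.18681849  0.         -1.13075413]
False
5.5917 0.011080660405056713 58.75820696353912 [ 0.44400407 -0.03078395  0.0744167 ] [ 0.53388033 -0.03794479  3.1449442 ] [0.06195592 0.14354563 0.0212041 ]
```

```bash
python3 - <<'E'
from h import *
p=np.array(status.read_ee_pos())
env.move_l(p+[0,0,.13],v=.12)
# go above the slide, sideways of the loading end, high, to look at filter and carriage
R=min(tool(SL_YAW),key=lambda R:np.abs(np.array(status.read_tool_rot())-R).sum())
env.move_ptp([.44,.03,.23],R)
env.wait(.3)
print(status.read_t(),status.read_gripper_width(),status.read_grasp_force(),status.read_ee_pos())
a=snap("top");b=snap("scene")
np.save('pics/t2.npy',a);np.save('pics/s2.npy',b)
for n in("top","scene"):
  for o in("carriage","amber_filter","petri_dish"):
    for m in finder.masks_of(n,o)[:1]: print(n,o,m["score"],m["extent"]); np.save(f'pics/{n}2_{o}.npy',m["region"])
print(proj("scene",SL+[0,0,.04]),proj("top",SL+[0,0,.04]),proj("scene",status.read_ee_pos()),proj("top",status.read_ee_pos()))
A=cv2.resize(a[150:290,120:320],None,fx=4,fy=4,interpolation=cv2.INTER_CUBIC)
cv2.imwrite('pics/t2.png',A[:,:,::-1])
B=cv2.resize(b[120:260,180:380],None,fx=4,fy=4,interpolation=cv2.INTER_CUBIC)
cv2.imwrite('pics/s2.png',B[:,:,::-1])
E
```

```text
7.5917 0.011413600805892486 58.35498332977295 [0.43975854 0.02934648 0.22938151]
top carriage 0.59 [182.1, 206.1, 36.5, 29.2]
top petri_dish 0.73 [225.3, 267.8, 26.9, 22.0]
scene carriage 0.66 [231.0, 198.6, 31.5, 33.6]
scene petri_dish 0.62 [323.1, 108.6, 19.8, 44.9]
[[232.84976195 226.69169345]] [[188.53658224 216.51492058]] [[334.02943158 118.62825009]] [[298.51778775 244.34202269]]
```

View pics/s2.png

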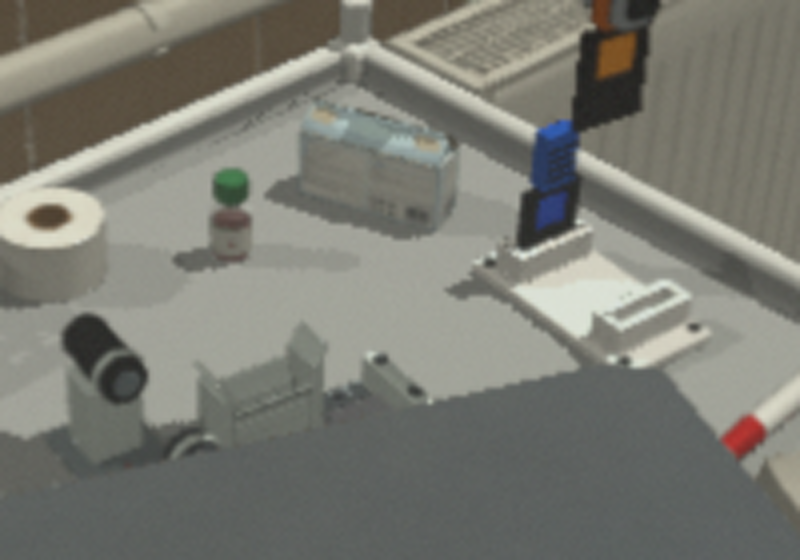

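View pics/t2.png

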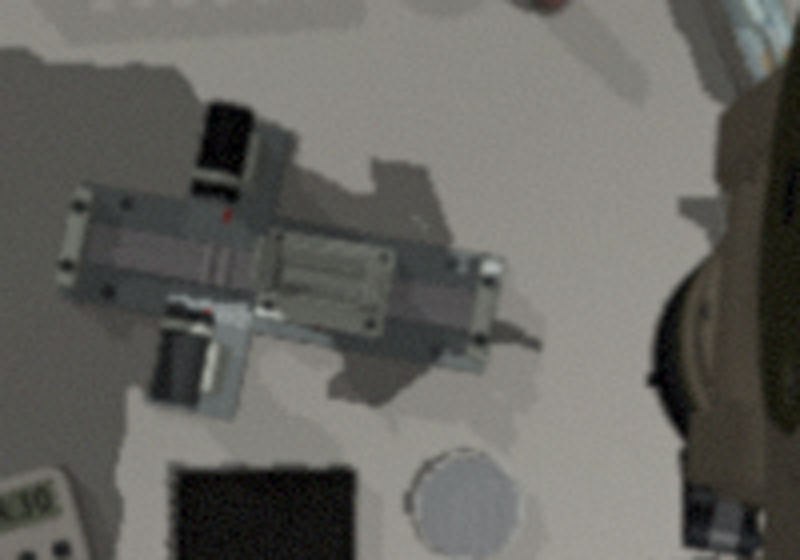

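The scene view shows the amber filter hanging squarely in the fingers at (610,80). The carriage's lip corners are at (300,322), (327,345) and (197,362) in that crop. In the top view the trolley screws are at (386,258), (371,323), (278,236) and (266,308), and the dish is untouched.

```bash
python3 - <<'E'
from h import *
from scipy.optimize import least_squares
S=np.array([[300,322],[327,345],[197,362]])/4+[180,120]-.4
T=np.array([[386,258],[371,323],[278,236],[266,308]])/4+[120,150]-.4
def pts(p):
    w,h,y,F,a,b,dx=p
    L=np.array([[w,y-h,F+.05],[-w,y-h,F+.05],[w,y+h,F+.05]])
    K=np.array([[a,y-b,F-.025],[-a,y-b,F-.025],[a,y+b,F-.025],[-a,y+b,F-.025]])
    f=lambda q:(q+[dx,0,0])@Rz(SL_YAW).T+SL
    return f(L),f(K)
def c(p):
    L,K=pts(p); return np.r_[(proj("scene",L)-S).ravel(),(proj("top",K)-T).ravel(),p[6]/.002]
r=least_squares(c,[.01,.028,-.03,.05,.016,.026,0],x_scale=[.01]*7); print(r.x.round(4),c(r.x).round(1))
# filter in hand: fit frame silhouette y offset using scene: lower corners of frame
B=np.array([[574,130],[640,108]])/4+[180,120]-.4
R=np.array(status.read_tool_rot()); p=np.array(status.read_ee_pos())
for dz in(-.066,-.064,-.068):
    yy=Rz(SL_YAW)[:,1]; xx=Rz(SL_YAW)[:,0]
    print(dz,[(proj("scene",p+[0,0,dz]+s*.02*yy+k*.003*xx)[0]).round(1) for s in(1,-1) for k in(-1,1)],B.round(1))
print(proj("scene",p+[0,0,-.066]+.02*yy+.005*yy)-proj("scene",p+[0,0,-.066]+.02*yy))
E
```

```text
[ 0.0096  0.0297 -0.0233  0.026   0.0178  0.0276 -0.0001] [-0.4 -0.  -1.6 -0.5 -1.8 -0.1  0.4  0.4  1.   1.3  0.9  1.2  0.6  0.3
 -0. ]
-0.066 [array([323. , 153.5]), array([321. , 152.1]), array([339.2, 148. ]), array([337.1, 146.7])] [[323.1 152.1]
 [339.6 146.6]]
-0.064 [array([323.1, 152.6]), array([321.1, 151.2]), array([339.3, 147.1]), array([337.2, 145.8])] [[323.1 152.1]
 [339.6 146.6]]
-0.068 [array([322.9, 154.4]), array([320.9, 153. ]), array([339., 149.]), array([337. , 147.6])] [[323.1 152.1]
 [339.6 146.6]]
[[-2.07419421  0.69711149]]
```

```bash
python3 - <<'E'
from h import *
from scipy.optimize import least_squares
S=np.array([[300,322],[327,345],[197,362]])/4+[180,120]-.4
T=np.array([[386,258],[371,323],[278,236],[266,308]])/4+[120,150]-.4
f=lambda q,dx:(np.atleast_2d(q)+[dx,0,0])@Rz(SL_YAW).T+SL
for F in(.035,.04,.045,.05,.055,.06,None):
  def c(p,full=0):
    w,h,y,G,a,b,dx,zk=p; G=F or G
    L=np.array([[w,y-h,G+.05],[-w,y-h,G+.05],[w,y+h,G+.05]])
    K=np.array([[a,y-b,zk],[-a,y-b,zk],[a,y+b,zk],[-a,y+b,zk]])
    return np.r_[(proj("scene",f(L,dx))-S).ravel(),(proj("top",f(K,dx))-T).ravel(),p[6]/.001,(h-.0285)/.001]
  r=least_squares(c,[.01,.028,-.03,.05,.016,.026,0,.04],x_scale=[.01]*8); print(F,r.x.round(4),round(r.cost,2),c(r.x)[:6].round(1))
  if F:
    y=r.x[2]; P=f(np.array([[w,y+s*.0285,F+.05] for s in(1,-1) for w in(.01,-.01)]+[[w,y+s*.0215,F+.022] for s in(1,-1) for w in(.0045,-.0045)]),0)
    print('  c1 lips',((proj("top",P)+.4-[128,168])*6).round().tolist())
# silhouette edges of trolley at +-x etc
E
```

```text
0.035 [ 0.0082  0.0285 -0.0234  0.297   0.0173  0.0267 -0.0023  0.0312] 21.89 [ 0.3 -2.7 -1.7 -4.  -0.2 -3.2]
  c1 lips [[341.0, 243.0], [329.0, 306.0], [522.0, 275.0], [510.0, 339.0], [369.0, 275.0], [364.0, 302.0], [501.0, 298.0], [496.0, 326.0]]
0.04 [ 0.007   0.0284 -0.0226  0.1334  0.0173  0.0268 -0.003   0.0299] 48.46 [ 0.4 -4.1 -2.3 -6.1 -0.1 -4.7]
  c1 lips [[337.0, 240.0], [324.0, 304.0], [519.0, 273.0], [507.0, 337.0], [365.0, 273.0], [359.0, 300.0], [498.0, 296.0], [492.0, 324.0]]
0.045 [ 0.0057  0.0283 -0.0217  0.2967  0.0173  0.0268 -0.0037  0.0283] 86.43 [ 0.6 -5.6 -2.8 -8.3  0.  -6.2]
  c1 lips [[332.0, 238.0], [320.0, 302.0], [515.0, 270.0], [503.0, 335.0], [360.0, 270.0], [355.0, 298.0], [494.0, 294.0], [489.0, 322.0]]
0.05 [ 0.0045  0.0282 -0.0208 -1.1871  0.0173  0.0269 -0.0043  0.0263] 136.02 [  0.8  -7.1  -3.4 -10.5   0.2  -7.7]
  c1 lips [[328.0, 235.0], [315.0, 299.0], [511.0, 268.0], [499.0, 332.0], [356.0, 268.0], [351.0, 296.0], [490.0, 292.0], [485.0, 320.0]]
0.055 [ 0.0032  0.0281 -0.0199  1.6174  0.0174  0.027  -0.005   0.024 ] 197.48 [  0.9  -8.6  -4.  -12.7   0.3  -9.2]
  c1 lips [[323.0, 232.0], [310.0, 297.0], [508.0, 265.0], [495.0, 330.0], [351.0, 265.0], [346.0, 293.0], [487.0, 289.0], [481.0, 318.0]]
0.06 [ 0.0019  0.0281 -0.0189 -1.5173  0.0174  0.027  -0.0057  0.0213] 271.05 [  1.1 -10.1  -4.6 -14.9   0.4 -10.8]
  c1 lips [[318.0, 229.0], [305.0, 295.0], [504.0, 263.0], [491.0, 328.0], [347.0, 263.0], [341.0, 291.0], [483.0, 287.0], [477.0, 316.0]]
None [ 0.0105  0.0287 -0.025   0.0254  0.0172  0.0267 -0.001   0.0328] 1.92 [-0.1  0.1 -0.8  0.1 -0.5 -0.3]
```

```bash
python3 - <<'E'
import cv2,numpy as np
a=cv2.imread('pics/raw_top.png'); s=np.load('pics/s2.npy')[:,:,::-1]
A=cv2.resize(a[202:236,176:222],(552,408),interpolation=cv2.INTER_CUBIC)
B=cv2.resize(s[192:236,220:266],(552,528),interpolation=cv2.INTER_CUBIC)
A=cv2.copyMakeBorder(A[:, :400],0,120,0,0,cv2.BORDER_CONSTANT); B=B[:,:400]
cv2.imwrite('pics/ab.png',cv2.convertScaleAbs(np.hstack([A,B]),alpha=1.3))
E
```

```text
(no output)
```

View pics/ab.png

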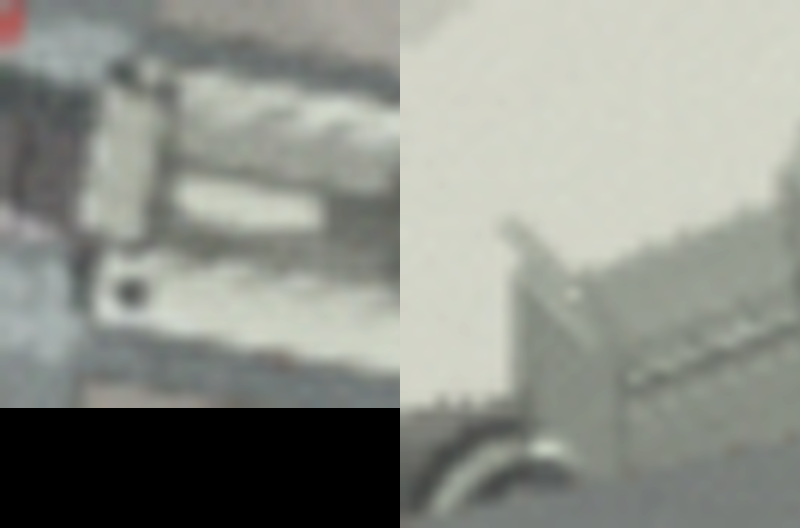

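The crop shows the left lip's outer edge at about (92,155), the lit slot floor around (250,207), and walls meeting it at v≈178 and v≈250. I'll check the slot's x position from these.

```bash
python3 - <<'E'
from h import *
g=lambda u,z:((onplane("top",np.atleast_2d(u)/12+[176,202]-.46,z)-SL)@Rz(SL_YAW)).round(4)
for F in(.024,.028,.032):
    print(F,'floor/+x wall',g([[180,175],[250,180],[320,190]],F)[:,0],'-x wall inner top',g([[170,235],[250,250],[320,262]],F+.022)[:,0],'+x inner top',g([[180,100],[250,118],[320,128]],F+.022)[:,0],
     'lip outer y',g([[92,155]],F+.05)[0], 'screws',g([[125,70],[128,290]],F-.0)[:,0])
E
```

```text
0.024 floor/+x wall [0.003  0.0042 0.0046] -x wall inner top [-0.009  -0.0091 -0.009 ] +x inner top [0.0129 0.012  0.0124] lip outer y [-0.0011  0.0066  0.074 ] screws [ 0.0186 -0.0174]
0.028 floor/+x wall [0.0026 0.0038 0.0042] -x wall inner top [-0.0093 -0.0094 -0.0093] +x inner top [0.0125 0.0116 0.012 ] lip outer y [-0.0015  0.006   0.078 ] screws [ 0.0181 -0.0177]
0.032 floor/+x wall [0.0022 0.0034 0.0038] -x wall inner top [-0.0096 -0.0097 -0.0096] +x inner top [0.012  0.0112 0.0116] lip outer y [-0.0018  0.0055  0.082 ] screws [ 0.0177 -0.0179]
```

The slot walls come out centred at x≈0 with a 6 mm lead-in, and the carriage at slide y≈-0.0225, so a joint value of about 0.044. I'll lower the filter with a force stop.

```bash
python3 - <<'E'
from h import *
R=np.array(status.read_tool_rot())
P=lambda x,y,z: SL+Rz(SL_YAW)@[x,y,0]+[0,0,z]
rel=lambda: ((np.array(status.read_ee_pos())-SL)@Rz(SL_YAW)).round(4)
env.move_ptp(P(0,-.0225,.19),R); env.wait(.3); f0=np.array(status.read_contact_force())
print(rel(),f0)
hit=env.move_l(P(0,-.0225,.08),v=.04,f_stop=8)
f=(np.array(status.read_contact_force())-f0)@Rz(SL_YAW)
print(hit,rel(),f.round(1),status.read_moment(),status.read_gripper_width(),status.read_t())
b=snap("scene"); B=cv2.resize(b[150:260,190:330],None,fx=5,fy=5,interpolation=cv2.INTER_CUBIC); cv2.imwrite('pics/s3.png',B[:,:,::-1])
E
```

```text
[ 0.0004 -0.0235  0.1906] [-0.17859337  0.35880044 -0.79012342]
True [-0.     -0.0224  0.0914] [-0.1  0.2  5.1] [ 0.0799163   0.0808344  -0.00592208] 0.010754511156454871 11.2
```

View pics/s3.png

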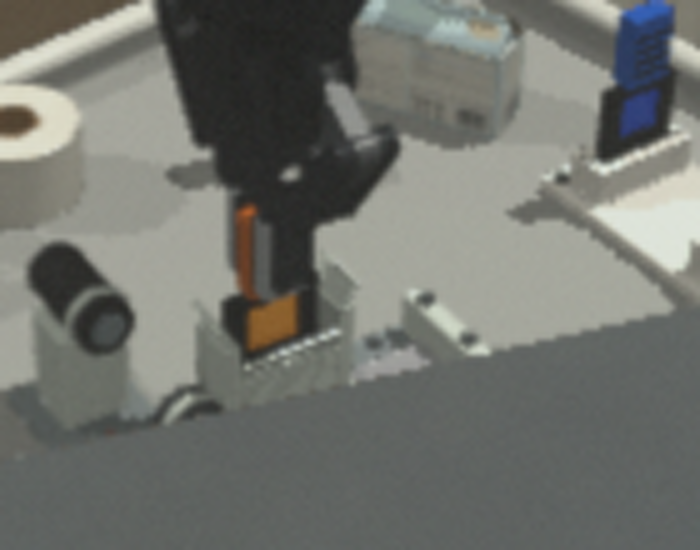

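The filter stopped at TCP z 0.0914, which matches the predicted floor, and the picture shows it between the pillars with its frame top at about lip height (270,300). I'll press gently to confirm, then slide while watching the force along the rail.

```bash
python3 - <<'E'
from h import *
P=lambda x,y,z: SL+Rz(SL_YAW)@[x,y,0]+[0,0,z]
rel=lambda: ((np.array(status.read_ee_pos())-SL)@Rz(SL_YAW)).round(4)
F=lambda: (np.array(status.read_contact_force())@Rz(SL_YAW)).round(1)
hit=env.move_l(P(0,-.0225,.0885),v=.02,f_stop=10); env.wait(.3); print(hit,rel(),F())
z=max(rel()[2]-.0002,.0895)
env.wait(.2)
env.move_l(P(0,.020,z),v=.05); print(rel(),F(),status.read_t())
for y in np.arange(.022,.0381,.001):
    env.move_l(P(0,y,z),v=.02); f=F(); print(y.round(4),rel(),f,status.read_t())
    if y>.0275 and f[1]>-4 and prev<-6: print('click');break
    prev=min(f[1],0)
E
```

```text
True [ 0.0001 -0.0212  0.0914] [-1.9  0.6  6. ]
[0.0002 0.0213 0.0914] [-0.8  0.2  5. ] 12.9417
0.022 [0.0002 0.0227 0.0914] [-1.2  0.9  5. ] 13.1917
0.023 [0.0002 0.0235 0.0914] [-0.6 -0.3  4.6] 13.4417
0.024 [0.0002 0.0244 0.0914] [-1.1 -0.8  5.3] 13.6917
0.025 [0.0002 0.0252 0.0914] [ 0.3 -1.5  5.8] 13.9417
0.026 [0.0002 0.0257 0.0914] [-0.9 -2.8  6.1] 14.1917
0.027 [0.0001 0.0261 0.0914] [-0.8 -4.8  6.8] 14.4417
0.028 [0.0002 0.0264 0.0914] [-0.4 -7.5  8.2] 14.6917
0.029 [0.0002 0.0277 0.0914] [-1.  -5.8  7.2] 14.9417
0.03 [0.0002 0.0296 0.0914] [ 0.3 -2.5  6.3] 15.1917
0.031 [0.0002 0.0312 0.0914] [-1.4 -1.4  5.3] 15.4417
0.032 [0.0002 0.0325 0.0914] [-0.3 -0.2  5. ] 15.6917
0.033 [0.0002 0.0337 0.0914] [-1.6  0.1  4.9] 15.9417
0.034 [0.0002 0.0341 0.0914] [-1.7 -1.4  5.6] 16.1917
0.035 [0.0002 0.0345 0.0914] [-1.  -3.8  5.6] 16.4417
0.036 [0.0002 0.0349 0.0914] [-0.7 -6.   7.8] 16.6917
0.037 [0.0002 0.0352 0.0915] [-0.3 -7.4  8.5] 16.9417
0.038 [0.0002 0.0365 0.0914] [-1.  -6.   7.2] 17.1917
```

```bash
cat >> h.py <<'E'
P=lambda x,y,z: SL+Rz(SL_YAW)@[x,y,0]+[0,0,z]
rel=lambda: ((np.array(status.read_ee_pos())-SL)@Rz(SL_YAW)).round(4)
F=lambda: (np.array(status.read_contact_force())@Rz(SL_YAW)).round(1)
E
python3 - <<'E'
from h import *
b=snap("scene"); np.save('pics/s4.npy',b); print(rel(),F())
B=cv2.resize(b[160:250,180:300],None,fx=6,fy=6,interpolation=cv2.INTER_CUBIC); B=np.ascontiguousarray(B[:,:,::-1])
# predicted lip top corners for carriage in notch (green) 
for y,c in((.033,(0,255,0)),(.039,(0,0,255))):
  for w,s in((.0105,-1),(-.0105,-1),(.0105,1)):
    u=(proj("scene",P(w,y+s*.0295,.0755))[0]+.4-[180,160])*6; cv2.circle(B,tuple(int(k) for k in u.round()),2,c,-1)
cv2.imwrite('pics/s4.png',B)
E
```

```text
[0.0002 0.0365 0.0914] [-0.3 -6.4  8.4]
```

View pics/s4.png

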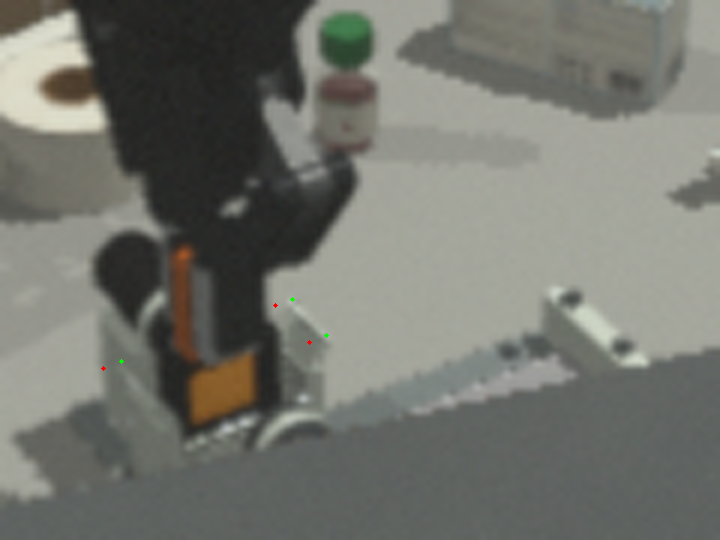

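The right lip's edge, (285,300) to (328,335), lies on the green predictions for the notch position. The carriage therefore appears to be in the notch with the hand leading it, so I'll back the hand off to neutral and map the forces.

```bash
python3 - <<'E'
from h import *
for y in np.arange(.037,.0289,-.001):
    env.move_l(P(0,y,.0912),v=.02); env.wait(.1); f=F(); print(y.round(4),rel(),f)
    if f[1]>3.5: break
b=snap("scene"); a=np.load('pics/s4.npy')
g=lambda m:cv2.cvtColor(np.ascontiguousarray(m),cv2.COLOR_RGB2GRAY)
def shift(x0,y0,x1,y1):
    t=g(a)[y0:y1,x0:x1]; r=cv2.matchTemplate(cv2.resize(g(b)[y0-8:y1+8,x0-8:x1+8],None,fx=8,fy=8,interpolation=cv2.INTER_CUBIC),cv2.resize(t,None,fx=8,fy=8,interpolation=cv2.INTER_CUBIC),cv2.TM_CCOEFF_NORMED)
    _,v,_,l=cv2.minMaxLoc(r); return v,(np.array(l)/8-8)
print('rlip',shift(228,211,238,222),'pane',shift(210,218,224,230),'fixed',shift(270,206,290,222))
print('px per mm along y',(proj("scene",P(0,.034,.07))-proj("scene",P(0,.033,.07))))
print(status.read_t())
E
```

```text
0.037 [0.0002 0.0364 0.0914] [-0.3 -4.3  6.4]
0.036 [0.0002 0.0361 0.0914] [-0.9 -1.6  4.8]
0.035 [0.0002 0.0353 0.0914] [-0.6 -0.2  5.4]
0.034 [0.0002 0.0342 0.0914] [-0.5 -1.   5.8]
0.033 [0.0002 0.0337 0.0914] [-0.4  1.2  5.8]
0.032 [0.0003 0.0327 0.0915] [-0.4  3.   5.7]
0.031 [0.0004 0.0313 0.0915] [-0.3  2.8  4.7]
0.03 [0.0004 0.0303 0.0914] [0.7 4.6 5.1]
rlip (0.952613890171051, array([ 1.375, -0.75 ])) pane (0.9137009978294373, array([ 2.75, -1.  ])) fixed (0.9987775087356567, array([0., 0.]))
px per mm along y [[-0.48262011  0.17921621]]
20.0917
```

```bash
python3 - <<'E'
from h import *
for y in (.032,.034,.0355,.0345,.0338):
    env.move_l(P(0,y,.0912),v=.02); env.wait(.2); print(y,rel(),F())
print(status.read_t(),status.read_gripper_width(),status.read_grasp_force())
b=snap("scene"); np.save('pics/s5.npy',b)
t=snap("top"); np.save('pics/t5.npy',t)
B=np.ascontiguousarray(cv2.resize(b[190:245,190:250],None,fx=10,fy=10,interpolation=cv2.INTER_CUBIC)[:,:,::-1])
for y,c in((.033,(0,255,0)),(.028,(255,0,0)),(.038,(0,0,255))):
  for w,s in((.0105,-1),(-.0105,-1),(.0105,1),(-.0105,1)):
    u=(proj("scene",P(w,y+s*.0295,.0755))[0]+.45-[190,190])*10; cv2.circle(B,tuple(int(k) for k in u.round()),2,c,-1)
cv2.imwrite('pics/s5.png',B)
E
```

```text
0.032 [0.0003 0.0311 0.0914] [ 0.5 -0.1  6.1]
0.034 [0.0003 0.0321 0.0914] [ 0.3 -2.2  7.1]
0.0355 [0.0003 0.033  0.0914] [ 0.3 -4.4  8.3]
0.0345 [0.0003 0.0327 0.0914] [ 0.6 -2.6  8.7]
0.0338 [0.0003 0.0324 0.0914] [-0.1 -1.9  8. ]
22.3417 0.011479427031541575 59.56263720989227
```

View pics/s5.png

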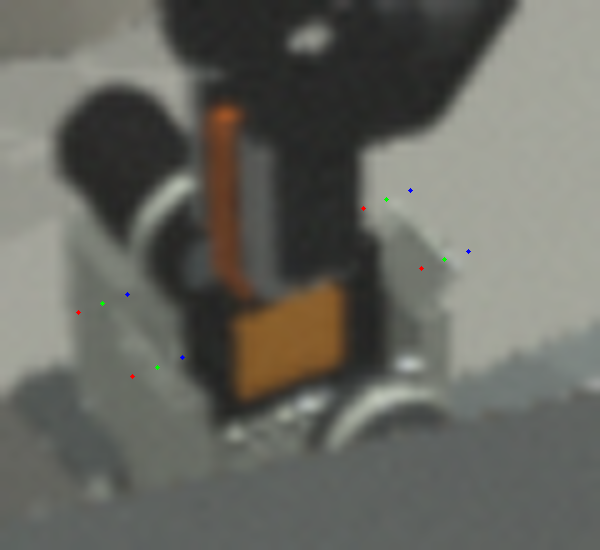

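The picture shows the carriage within about 1 mm of the notch predictions, with the lip corner near (450,268) against the green mark at (444,259). The filter's rocking in the pads keeps a preload on it, though. I'll open the fingers a few millimetres so the ball can centre the carriage freely, then grip again.

```bash
cat >> h.py <<'E'
def shift(a,b,x0,y0,x1,y1,k=6):
    g=lambda m:cv2.resize(cv2.cvtColor(np.ascontiguousarray(m),cv2.COLOR_RGB2GRAY),None,fx=8,fy=8,interpolation=cv2.INTER_CUBIC)
    A,B=g(a)[y0*8:y1*8,x0*8:x1*8],g(b)[(y0-k)*8:(y1+k)*8,(x0-k)*8:(x1+k)*8]
    _,v,_,l=cv2.minMaxLoc(cv2.matchTemplate(B,A,cv2.TM_CCOEFF_NORMED)); d=np.array(l)/8-k
    j=np.array([-.4826,.1792]); return round(v,3),d,'mm',round(d@j/(j@j),2)
E
python3 - <<'E'
from h import *
s5=np.load('pics/s5.npy'); s4=np.load('pics/s4.npy')
claw.set_gripper(.024,60); env.wait(.5); b=snap("scene"); np.save('pics/s6.npy',b)
for nm,o in(("s5",s5),("s4",s4)):
    print(nm,'pane',shift(o,b,213,220,224,230),'lip',shift(o,b,231,212,238,224))
print(rel(),F())
env.move_l(P(0,.033,.0914),v=.02); env.wait(.3); print(rel(),F())
c=snap("scene"); print('pane 6->7',shift(b,c,213,220,224,230),'lip',shift(b,c,231,212,238,224))
np.save('pics/s7.npy',c)
print(status.read_t())
E
```

```text
s5 pane (0.923, array([0.   , 0.125]), 'mm', np.float64(0.08)) lip (0.992, array([0., 0.]), 'mm', np.float64(0.0))
s4 pane (0.837, array([ 1.75, -0.25]), 'mm', np.float64(-3.36)) lip (0.966, array([ 0.75 , -0.375]), 'mm', np.float64(-1.62))
[0.     0.0338 0.0912] [1.1 0.  0.3]
[-0.      0.033   0.0914] [ 0.4 -0.2  0.4]
pane 6->7 (0.968, array([0.125, 0.   ]), 'mm', np.float64(-0.23)) lip (0.998, array([0., 0.]), 'mm', np.float64(0.0))
23.875
```

```bash
python3 - <<'E'
from h import *
b=np.load('pics/s6.npy')
for d in(.0035,-.0035,0):
    claw.set_gripper(0,60); f=F()
    if d:
        env.move_l(P(0,.033+d,.0914),v=.03); f2=F(); c=snap("scene"); print(d,f,f2,'pushed',shift(b,c,231,212,238,224))
        claw.set_gripper(.024,60); env.wait(.2); c=snap("scene"); print('released',shift(b,c,231,212,238,224),'pane',shift(b,c,213,220,224,230))
        env.move_l(P(0,.033,.0914),v=.03)
env.wait(.5); c=snap("scene"); np.save('pics/s8.npy',c)
print(shift(b,c,231,212,238,224),shift(b,c,213,220,224,230),rel(),F(),status.read_gripper_width(),status.read_grasp_force(),status.read_t())
E
```

```text
0.0035 [ 1.2 -0.1  1. ] [ 0.4 -3.5  2.7] pushed (0.968, array([-0.125,  0.125]), 'mm', np.float64(0.31))
released (0.974, array([0.   , 0.125]), 'mm', np.float64(0.08)) pane (0.925, array([-1.  ,  0.25]), 'mm', np.float64(1.99))
-0.0035 [-0.2 -0.5  1. ] [-0.   0.6  1.8] pushed (0.985, array([0.25, 0.  ]), 'mm', np.float64(-0.46))
released (0.984, array([0.25, 0.  ]), 'mm', np.float64(-0.46)) pane (0.912, array([0.25, 0.  ]), 'mm', np.float64(-0.46))
(0.984, array([0.25, 0.  ]), 'mm', np.float64(-0.46)) (0.912, array([ 0.125, -0.125]), 'mm', np.float64(-0.31)) [0.0001 0.0331 0.0915] [ 0.6 -0.6  1.5] 0.010835004404679093 58.60715210437775 27.4083
```

Forward pushes of 3.5 N don't move it. To rule out that it's resting in front of a rib, I'll test that it also holds against a backward push.

```bash
python3 - <<'E'
from h import *
b=np.load('pics/s6.npy')
for y in(.030,.028,.0265,.025):
    env.move_l(P(0,y,.0914),v=.03); f=F(); c=snap("scene"); print(y,rel(),f,shift(b,c,231,212,238,224),shift(b,c,213,220,224,230)[2:])
    if f[1]>4: break
claw.set_gripper(.024,60); env.wait(.3); c=snap("scene"); np.save('pics/s9.npy',c); print('rel',shift(b,c,231,212,238,224),status.read_t())
E
```

```text
0.03 [0.0001 0.031  0.0916] [-0.3  4.6  0.5] (0.983, array([ 1.  , -0.25]), 'mm', np.float64(-1.99)) ('mm', np.float64(-1.85))
rel (0.984, array([ 0.875, -0.125]), 'mm', np.float64(-1.68)) 28.3417
```

```bash
python3 - <<'E'
from h import *
b=np.load('pics/s6.npy')
env.move_l(P(0,.0315,.0914),v=.03)
claw.set_gripper(0,60)
for y in(.033,.034,.035,.036,.037,.038):
    env.move_l(P(0,y,.0914),v=.03); f=F(); c=snap("scene"); s=shift(b,c,231,212,238,224); print(y,rel(),f,s)
    if s[3]>-.15 or f[1]<-6.5 or status.read_t()>35: break
claw.set_gripper(.024,60); env.wait(.3); c=snap("scene"); np.save('pics/s10.npy',c); print('rel',shift(b,c,231,212,238,224),shift(b,c,213,220,224,230),status.read_t())
E
```

```text
0.033 [0.0001 0.0331 0.0915] [-0.7 -0.5  0.6] (0.985, array([0.25, 0.  ]), 'mm', np.float64(-0.46))
0.034 [0.0001 0.0339 0.0915] [ 0.1 -2.3  1.4] (0.981, array([0.125, 0.   ]), 'mm', np.float64(-0.23))
0.035 [0.0001 0.035  0.0915] [ 0.9 -1.9  3.9] (0.985, array([0.125, 0.   ]), 'mm', np.float64(-0.23))
0.036 [0.     0.0359 0.0915] [-0.3 -2.5  4.5] (0.992, array([0.125, 0.125]), 'mm', np.float64(-0.14))
rel (0.993, array([0.125, 0.   ]), 'mm', np.float64(-0.23)) (0.953, array([-0.75 ,  0.125]), 'mm', np.float64(1.45)) 30.675
```

```bash
python3 - <<'E'
from h import *
b=np.load('pics/s6.npy')
env.move_l(P(0,.034,.0914),v=.03)
claw.set_gripper(0,60); env.wait(.4)
c=snap("scene"); s=shift(b,c,231,212,238,224); g=status.read_grasp_force()
print(s,shift(b,c,213,220,224,230),rel(),F(),g,status.read_gripper_width(),status.read_t())
if abs(s[3])<.8 and g>20 and abs(F()[1])<3: print(workorder.hand_in())
E
```

```text
(0.993, array([0.125, 0.   ]), 'mm', np.float64(-0.23)) (0.89, array([-0.75 ,  0.125]), 'mm', np.float64(1.45)) [0.0001 0.034  0.0916] [ 0.2 -1.2  1.8] 58.72179329395294 0.011033741314528582 31.625
the job is handed in; nothing more can be done
None
```

I handed the job in at about 32 s: the amber filter is in the carriage slot, the carriage is in the detent notch to within about 1 mm by my camera estimate, and the fingers still hold the tab at about 59 N; no verdict was returned.

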